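# Add a card box to the desk rack and clamp the end stop

### The arm

A 6-joint arm with a two-finger parallel gripper is mounted at the origin on the work surface. World frame = base frame: x ahead of the robot, y to its left, z up, the work surface at z = 0. Lengths are in m, angles in rad, forces in N, time in s.
With the tool pointing down it reaches from about 0.325 to 0.9 m from the base axis. Payload 6.1 kg.
Tool frame: the origin (TCP) lies where the fingers leave the gripper's body, on its centre line; the fingertips stand 73 mm ahead of it and the grasp point (between the pads) lies 54 mm ahead of it (arm.grasp_offset is the distance from the TCP to the grasp point, in m); z points along the fingers, y is the line along which they close (so a half turn about z gives the same grasp; the last joint's range is limited). The gripper opens to 85 mm and grips with 20 to 120 N. Pads are 22 mm wide; open, the fingers measure 114 mm over their backs; the gripper's body (76 mm by 85 mm) begins 54 mm behind the grasp point. The pads swing forward as they close: fully open they stand 13 mm farther back than shut.
Start: joints at [1.014, 0.22, 1.526, -0, 1.395, -0.126], TCP at [0.261, 0.568, 0.304] pointing down, gripper open.
Joint ranges: [-2.98, 2.98], [-0.91, 2.08], [0.09, 2.57], [-1.24, 4.39], [0.2, 2.65], [-2.68, 2.68]. Speed limits (rad/s): [2.57, 2.57, 3.01, 3.14, 3.14, 3.14].

### API

Orientations are given as a rotation vector (axis times angle).
In Python, from cell import arm, capture, camera_model gives the robot as it stands.
- The arm moves only by the tool step_arm, never from a script. Its argument "motion" is one flat list of numbers, 7 for each row, row after row: the finger opening in cm, from 0 to 8.54, then the shift along the tool's x, y, z in cm, then the turn, a rotation vector about the tool's x, y, z in rad. In form: [gripper, tx, ty, tz, wx, wy, wz, gripper, tx, ty, tz, wx, wy, wz, ...]. A call has 1 to 12 rows; each row shifts and turns the commanded pose from where the row before left it, along the tool's axes as they then stand; what a row does not reach is not made up. A row lasts 1/12 s, in which the tool goes at most 41.7 mm and 7.16 degrees, less where a joint would pass 70% of its speed; a pose out of reach is approached as far as the arm can. A call is refused whole if a number of a shift passes 4.17 or a number of a turn 0.125, either way. A call with a gripper value outside its range is refused whole. The fingers move at their own pace and stop on an object; "force" is the grip in N (left out, the last holds). Time passes only in rows, so rows that do not move let the fingers close. It gives the time, the measured TCP pose, the force, the opening and the grip force at its end, in the units of the state.
- arm.get_obs(): the state, without advancing time (a new reading comes with each control period).
- capture(name): name is "scene" or "side" or "wrist"; returns the picture (400x640x3 uint8, red, green, blue); there is no depth.
- camera_model(name): a dict with "fx", "fy", "cx", "cy" (pixels), "world_from_camera" (4x4, takes a point from camera to world coordinates); the wrist camera has in their place "mount" (4x4, takes a point from camera to tool coordinates, whose origin is the TCP and whose axes are the flange's). Camera axes: x right, y down, z forward; pixel columns grow to the right and rows downward; lengths in m; the calibration is good to about 2 mm. A picture is of the moment at which its call begins: read the wrist's pose just before it. camera_model takes no time and is no camera call.
- arm.finish_job(): hands the job in; it is judged then, once.
The state is a dict: "clock": time; "joint_pos": joint angles; "joint_vel": joint speeds; "tau": joint torques, N m; "eef_pos": TCP position; "tool_rot": TCP orientation; "contact_force": force on the tool from outside, world axes, zero at the start; "torque": the same for the moment, N m; "opening": finger opening in m; "grasp_force": force on a finger pad.
Only numpy, scipy, OpenCV 4.12 (cv2) and the standard library are available. Lean on these libraries where they do the work, as an engineer would, in place of code of your own. Each camera call takes 0.05 s, during which the arm holds its last target. There are 200 camera calls.

### The job

Take the yellow card box out of the grey bin and stand it gently in the gap in the row of boxes on the desk rack, upright and in line with the others. Then slide the rack's end stop up snug against the row and turn its clamp knob clockwise until it is tight. Keep the other boxes standing in the row and do not disturb the things around.

Things in the scene. Friction and masses are not known exactly. Their poses are not given: they have to be found in the camera images.
- yellow_box: loose yellow rigid card box with a blank paper label, standing upright: 64 mm wide (its x), 34 mm thick (its y), 120 mm tall (z up), about 0.22 kg. Origin at the centre of its underside. Either way round is right. It starts in the grey bin, its width across the bin: the bin's long walls stand about 9 mm from its narrow edges, so there only its broad faces (34 mm apart) can be gripped.
- bin: narrow grey plastic stacking bin, fixed, open at the top: outside 210 mm (x) by 92 mm (y), 128 mm high, walls and floor 5 mm thick (inside 200 by 82 mm). A thin rim lip stands out 5 mm around the top. Origin at the centre of its underside, z up.
- rack: fixed desk rack for a row of boxes along its y: aluminium base 100 mm (x) by 310 mm (y), deck 20 mm above the table. Origin at the centre of the base's underside. At the -y end a fixed plate (inner face y = -144 mm, top 145 mm above the table), then the blue, green and plum boxes, the gap, and the sliding end stop towards +y. The row's front and back (-x, +x) are open.
- gap (a point): a fixed point of the rack on the deck, in the middle of the fully opened gap (rack x = 0, y = -2 mm, z = 20 mm). The middle of the present gap lies half of stop nearer -y.
- stop (a joint): sliding end stop: m moved from fully open (0) towards the row (rack's -y), up to 0.060. At 0 the gap from plum box to stop is about 51 mm; with the yellow box in, all touches at about 0.018. Unclamped it slides with about 2 N, drawn or pushed by upright or knob. Upright 90 mm wide, 8 mm thick, top 146 mm above the table; behind it (+y) a foot 74 x 104 mm, top 35 mm above the table.
- stop_face (a point): centre of the stop's upright on the face towards the row, 83.5 mm above the table; moves with the stop.
- knob (a joint): the clamp knob on the stop's foot, in radians, 0 loose to 2.0 at its end stop, growing clockwise seen from above. The clamp begins to bite at about 1.0 and is tight above 1.75. It needs about 0.1 to 0.2 N m and stays where it is left.
- knob_grip (a point): on the upright axis of the clamp knob at mid height of its wing, 66.5 mm above the table, 76 mm behind (+y) the upright's outer face; moves with the stop, turns with the knob. Black plastic wing 60 mm long (this point's x), 14 mm thick (y), 26 mm tall, along the rack's x at knob 0; a pale tab marks one end.
- blue_box: loose dark blue card box in the row, next to the fixed end plate: 64 mm (x) by 38 mm (y) by 140 mm tall, origin at the centre of its underside.
- green_box: loose green card box in the row, second: 64 mm (x) by 44 mm (y) by 140 mm tall, origin at the centre of its underside.
- plum_box: loose plum card box in the row, third, beside the gap: 64 mm (x) by 34 mm (y) by 140 mm tall, origin at the centre of its underside.
- pop_disc: loose teal silicone pop disc lying flat, 140 mm across, 20 mm high; origin at the centre of its underside. Leave alone.
- maple_cylinder: loose upright maple cylinder, 60 mm across, 110 mm tall; origin at the centre of its underside. Leave alone.
- canister: loose upright coral canister with twist cap, 80 mm across, 120 mm tall; origin at the centre of its underside. Leave alone.
- glass_egg: loose frosted glass egg on its maple stand, 66 mm across, 84 mm tall; origin at the centre of its underside. Leave alone.
Mind the look-alikes: they are no part of the job. Several things have the shape of the yellow_box; the one meant has the colours described above.

How it is judged:
By the outcome, as a careful person would: the job done as asked, in the order asked, and still so for the second after the job is handed in, with the robot touching nothing.
It also fails if it takes over 58 s, if anything falls off the work surface, if the arm or the gripper's body presses on something with over 40 N, if the wrist force passes 120 N, or if a joint passes its speed limit or range.

## Working session

There is one attempt and no reset: what is moved stays moved. The work goes in short steps, Python scripts to look and compute and a tool call to move; the robot and the scene stay as the last step left them, time stands still between calls to the robot, and variables do not carry over. Pictures are saved under pics/ and viewed, at most 10 in all, crops included, and the job is handed in when it is done.

Besides the shell and the picture viewer there is one more tool, called after "Request:" by a JSON object that holds its "method" and its "body", one argument or row to a line. step_arm: Moves the arm, as the interface text tells. Its arguments: {"type":"object","properties":{"motion":{"type":"array"},"force":{"type":"number"}},"required":["motion"]}

```bash
ls; mkdir -p pics; python3 - <<'E'
from cell import arm,capture,camera_model
import cv2,numpy as np
np.set_printoptions(precision=4,suppress=True)
for n in ("scene","side"):
    im=capture(n); cv2.imwrite(f"pics/{n}0.png",im[:,:,::-1])
    m=camera_model(n); print(n,m["fx"],m["fy"],m["cx"],m["cy"]); print(np.array(m["world_from_camera"]))
print(camera_model("wrist"))
o=arm.get_obs(); print(o)
im=capture("wrist"); cv2.imwrite("pics/wrist0.png",im[:,:,::-1])
E
```

```text
pics
scene 451.8274296700866 451.8274296700866 321.86899314444406 199.03429167205553
[[ 0.8751  0.3933 -0.2819  0.9943]
 [ 0.4837 -0.6959  0.5308 -0.8973]
 [ 0.0126 -0.6009 -0.7992  1.3141]
 [ 0.      0.      0.      1.    ]]
side 395.92810195505007 395.92810195505007 319.5178809811135 188.72118861399798
[[-0.9131  0.2485 -0.3232  0.9513]
 [ 0.407   0.5118 -0.7566  0.8118]
 [-0.0226 -0.8224 -0.5685  0.7861]
 [ 0.      0.      0.      1.    ]]
{'fx': 353.6180390413248, 'fy': 353.6180390413248, 'cx': 322.5546102991752, 'cy': 207.22770136138286, 'mount': array([[-0.0008, -0.9625, -0.2713,  0.0676],
       [ 1.    , -0.0006, -0.0006,  0.0005],
       [ 0.0004, -0.2713,  0.9625, -0.0702],
       [ 0.    ,  0.    ,  0.    ,  1.    ]])}
{'clock': 0.1, 'joint_pos': array([ 1.0139,  0.2212,  1.5275,  0.    ,  1.3947, -0.1261]), 'joint_vel': array([-0.0016, -0.0022, -0.0014,  0.0014, -0.0004, -0.0002]), 'tau': array([  0.0017, -49.8244, -39.0546,  -0.0001,   0.0056,  -0.0001]), 'eef_pos': array([0.2608, 0.5675, 0.3029]), 'tool_rot': array([-0.6713, -3.0684,  0.0027]), 'contact_force': array([-0.7062, -0.1858,  0.9401]), 'torque': array([-0.0329,  0.0256,  0.0327]), 'grasp_force': 0.0, 'opening': 0.08526612874885962}
```

View pics/scene0.png

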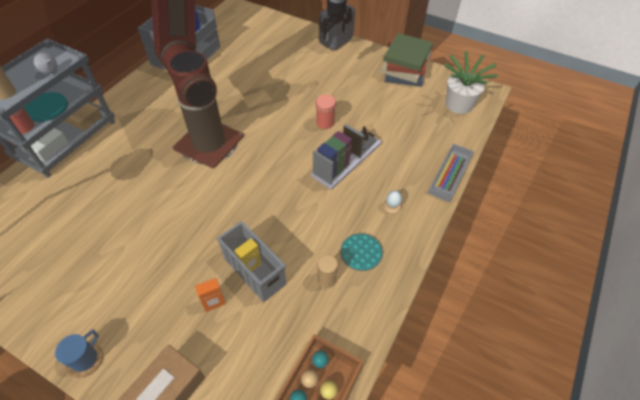

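View pics/side0.png

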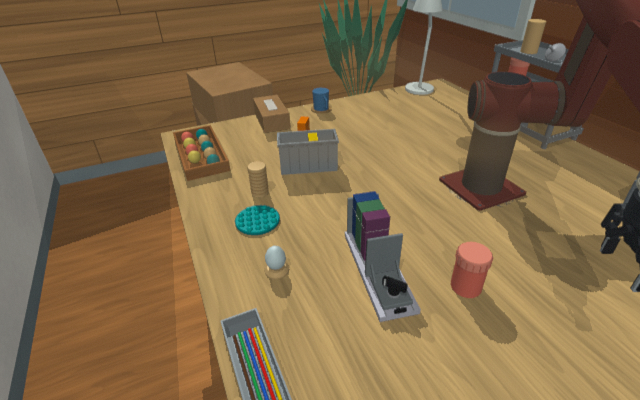

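The scene view shows the yellow box in the grey bin at about (247,252). The orange box at (210,295) and the dark patch in the bin at (272,280) could be mistaken for it. The rack is at (347,157), with its stop and knob at about (365,135). I'll make coarse measurements and one close crop.

```bash
cat > h.py <<'E'
from cell import arm,capture,camera_model
import cv2,numpy as np
from scipy.spatial.transform import Rotation as R
np.set_printoptions(precision=4,suppress=True)
def pose():
    o=arm.get_obs(); T=np.eye(4); T[:3,:3]=R.from_rotvec(o["tool_rot"]).as_matrix(); T[:3,3]=o["eef_pos"]; return T
def cam(n,T=None):
    m=camera_model(n); W=np.array(m["world_from_camera"]) if n!="wrist" else T@np.array(m["mount"])
    return m,W
def ray(mW,u,v,z):
    m,W=mW; d=W[:3,:3]@np.array([(u-m["cx"])/m["fx"],(v-m["cy"])/m["fy"],1]); p=W[:3,3]
    return p+d*(z-p[2])/d[2]
def proj(mW,P):
    m,W=mW; q=np.linalg.inv(W)@np.append(P,1); return np.array([m["fx"]*q[0]/q[2]+m["cx"],m["fy"]*q[1]/q[2]+m["cy"]])
def blob(im,lo,hi,mn=30):
    h=cv2.cvtColor(im,cv2.COLOR_RGB2HSV); k=cv2.inRange(h,np.array(lo),np.array(hi))
    c,_=cv2.findContours(k,cv2.RETR_EXTERNAL,cv2.CHAIN_APPROX_NONE)
    return sorted([x for x in c if cv2.contourArea(x)>mn],key=cv2.contourArea,reverse=True)
E
python3 - <<'E'
from h import *
im=cv2.imread("pics/scene0.png"); sc=cam("scene"); sd=cam("side")
a=cv2.resize(im[215:320,190:300],None,fx=5,fy=5,interpolation=cv2.INTER_CUBIC)[:,:400]
b=cv2.resize(im[115:200,300:390],None,fx=4,fy=4,interpolation=cv2.INTER_CUBIC)
o=np.zeros((525,770,3),np.uint8); o[:a.shape[0],:a.shape[1]]=a; o[:b.shape[0],405:405+b.shape[1]]=b
cv2.imwrite("pics/crop.png",o)
print("yellow",ray(sc,247,249,.125), "binL",ray(sc,222,231,.128),ray(sc,283,270,.128))
print("side rack near end corner",ray(sd,383,318,.02),ray(sd,417,308,.02),ray(sd,346,236,.02))
print("scene rack",ray(sc,314,176,.02),ray(sc,331,184,.02),ray(sc,381,147,.02))
E
```

```text
yellow [ 0.4689 -0.3852  0.125 ] binL [ 0.3658 -0.3711  0.128 ] [ 0.6027 -0.3937  0.128 ]
side rack near end corner [0.5973 0.3341 0.02  ] [0.5103 0.3437 0.02  ] [0.5448 0.0457 0.02  ]
scene rack [0.4604 0.0417 0.02  ] [0.5337 0.0392 0.02  ] [0.6165 0.3006 0.02  ]
```

View pics/crop.png

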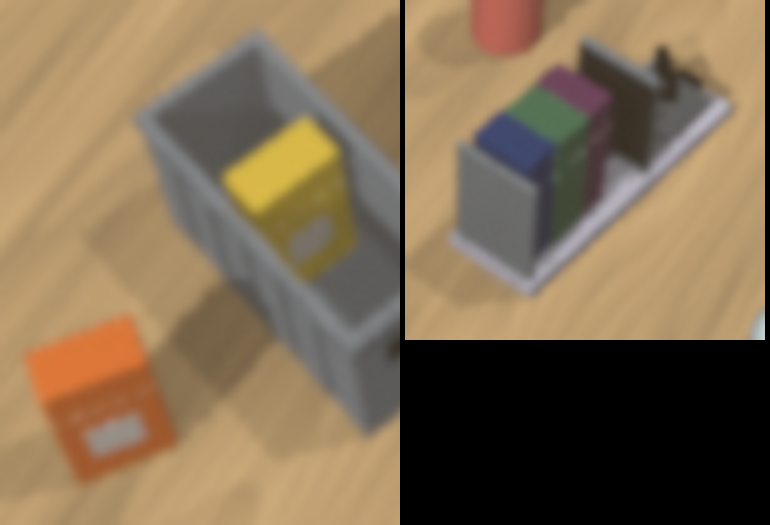

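The crop confirms that the yellow box is in the bin, with the orange box outside it and darker than yellow. I'll view the rack with the wrist camera on the way.

Request:
{"method": "step_arm", "body": {
  "motion": [8.5,-3.36,-1.92,-0.81,0,0,0,8.5,-3.36,-1.92,-0.81,0,0,0,8.5,-3.36,-1.92,-0.81,0,0,0,8.5,-3.36,-1.92,-0.81,0,0,0,8.5,-3.36,-1.92,-0.81,0,0,0,8.5,-3.36,-1.92,-0.81,0,0,0,8.5,-3.36,-1.92,-0.81,0,0,0,8.5,-3.36,-1.92,-0.81,0,0,0,8.5,-3.36,-1.92,-0.81,0,0,0,8.5,-3.36,-1.92,-0.81,0,0,0,8.5,-3.36,-1.92,-0.81,0,0,0,8.5,-3.36,-1.92,-0.81,0,0,0]
}}

```text
clock: 1.15
eef_pos: [0.5318, 0.1884, 0.4013]
tool_rot: [-0.671, -3.069, 0.0]
contact_force: [0.4, 0.9, 0.1]
opening: 0.085
grasp_force: 0.0
```

```bash
cat >> h.py <<'E'
def plan(xyz,yaw,T=None,n=None):
    """rows (cm, rad) for a straight move with turn about the vertical, tool down; yaw = heading of tool x, deg"""
    T=pose() if T is None else T; y0=np.arctan2(T[1,0],T[0,0]); dy=(np.radians(yaw)-y0+np.pi)%(2*np.pi)-np.pi
    d=np.array(xyz)-T[:3,3]; n=n or int(np.ceil(max(np.linalg.norm(d)/.040,abs(dy)/.122,1)))
    print("rows",n,"d",d,"dyaw",np.degrees(dy))
    # correct any tilt too
    Rt=lambda y: np.array([[np.cos(y),np.sin(y),0],[np.sin(y),-np.cos(y),0],[0,0,-1]])
    Rc=T[:3,:3]; out=[]
    for i in range(n):
        s=Rc.T@(d/n)*100; Rn=Rt(y0+dy*(i+1)/n); w=R.from_matrix(Rc.T@Rn).as_rotvec(); Rc=Rn
        print(",".join(f"{v:.2f}" for v in s)+", "+",".join(f"{v:.3f}" for v in w))
E
python3 - <<'E'
from h import *
T=pose(); print(T, arm.get_obs()["clock"]); np.save("Track.npy",T)
im=capture("wrist"); cv2.imwrite("pics/rack1.png",im[:,:,::-1])
E
```

```text
[[-0.9086  0.4176 -0.0002  0.5318]
 [ 0.4176  0.9086  0.      0.1884]
 [ 0.0002 -0.0001 -1.      0.4013]
 [ 0.      0.      0.      1.    ]] 1.15
```

View pics/rack1.png

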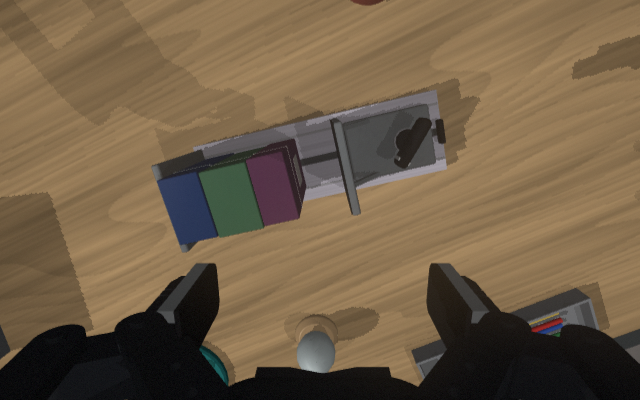

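```bash
python3 - <<'E'
from h import *
T=np.load("Track.npy"); w=cam("wrist",T)
im=cv2.imread("pics/rack1.png")
a=cv2.resize(im[80:220,240:460],None,fx=3.6,fy=3.6,interpolation=cv2.INTER_CUBIC)
for i in range(0,220,20): cv2.putText(a,str(240+i),(int(i*3.6),10),0,.35,(255,255,255),1); cv2.line(a,(int(i*3.6),12),(int(i*3.6),18),(255,255,255),1)
for i in range(0,140,20): cv2.putText(a,str(80+i),(0,int(i*3.6)+4),0,.35,(0,255,255),1)
cv2.imwrite("pics/rack1c.png",a)
E
```

```text
(no output)
```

View pics/rack1c.png

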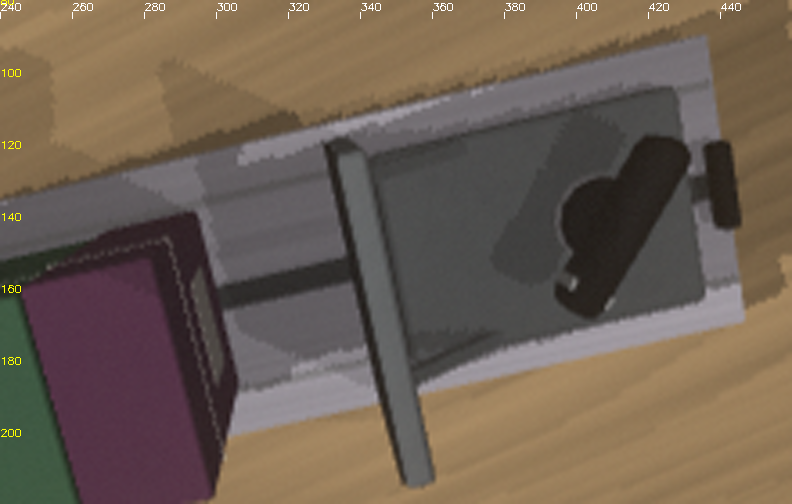

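```bash
python3 - <<'E'
from h import *
T=np.load("Track.npy"); w=cam("wrist",T)
q=lambda u,v,z: ray(w,240+u/3.6,80+v/3.6,z)
A,B=q(707,37,.02),q(745,318,.02); C=q(232,433,.02)
print("deck end width",np.linalg.norm(A-B),A,B)
ax=(B-A)[:2]; print("rack x dir deg from end",np.degrees(np.arctan2(ax[1],ax[0])))
ay=(B-C)[:2]; print("rack y dir deg - 90",np.degrees(np.arctan2(ay[1],ay[0]))-90)
s1,s2=q(341,150,.146),q(405,485,.146); s3=q(434,480,.146); s4=q(365,148,.146)
print("stop len",np.linalg.norm(s1-s2),"thk",np.linalg.norm(s2-s3),"dir",np.degrees(np.arctan2(*(s2-s1)[1::-1])))
p1,p2,p3=q(153,262,.16),q(215,500,.16),q(22,285,.16)
print("plum w",np.linalg.norm(p1-p2),"t",np.linalg.norm(p1-p3),"dir",np.degrees(np.arctan2(*(p2-p1)[1::-1])))
th=np.radians(np.degrees(np.arctan2(*(s2-s1)[1::-1])))
ex=np.array([np.cos(th),np.sin(th)]); ey=np.array([-ex[1],ex[0]])
M=((A+B)/2)[:2]; O=M-.155*ey; print("rack origin",O,"yaw",np.degrees(th))
f=lambda P:np.array([(P[:2]-O)@ex,(P[:2]-O)@ey])
for n,P in dict(A=A,B=B,C=C,s1=s1,s2=s2,s3=s3,s4=s4,p1=p1,p2=p2,p3=p3,k1=q(668,140,.0795),k2=q(580,310,.0795)).items(): print(n,f(P))
sc=cam("scene"); print("scene check stop/plate")
E
```

```text
deck end width 0.09792146240420214 [0.5098 0.3508 0.02  ] [0.6057 0.3308 0.02  ]
rack x dir deg from end -11.798707309208613
rack y dir deg - 90 -11.719891146306807
stop len 0.08890590515175567 thk 0.00783497641401035 dir -13.100011663522988
plum w 0.06242026884093945 t 0.03274052212726317 dir -11.72310276239589
rack origin [0.5226 0.1899] yaw -13.100011663522988
A [-0.0489  0.1539]
B [0.0489 0.1561]
C [ 0.0535 -0.0326]
s1 [-0.0429  0.0228]
s2 [0.046  0.0228]
s3 [0.0462 0.0306]
s4 [-0.0422  0.0287]
p1 [-0.0267 -0.0275]
p2 [ 0.0357 -0.026 ]
p3 [-0.0277 -0.0603]
k1 [-0.0232  0.1207]
k2 [0.0222 0.0877]
scene check stop/plate
```

The crop shows the stop's top strip from (335,122) to (353,215). The plum top's right edge runs from (283,153) to (300,219). The knob wing lies at about (414,142), turned roughly 0.65 rad clockwise. The rack origin is about (0.526,0.189) with yaw about -11.9°, and the stop is close to 0. The measured sizes match those given. Next is the bin.

```bash
python3 - <<'E'
from h import *
plan([.475,-.385,.31],90)
E
```

```text
rows 15 d [-0.0607 -0.5679 -0.0929] dyaw -65.0387962345327
-1.23,-3.60,0.63, -0.001,0.006,0.076
-1.50,-3.50,0.62, 0.000,0.000,0.076
-1.76,-3.38,0.62, 0.000,0.000,0.076
-2.01,-3.23,0.62, 0.000,0.000,0.076
-2.25,-3.07,0.62, 0.000,0.000,0.076
-2.47,-2.89,0.62, 0.000,0.000,0.076
-2.69,-2.70,0.62, 0.000,0.000,0.076
-2.88,-2.49,0.62, 0.000,0.000,0.076
-3.06,-2.26,0.62, 0.000,0.000,0.076
-3.22,-2.02,0.62, 0.000,0.000,0.076
-3.37,-1.77,0.62, 0.000,0.000,0.076
-3.49,-1.51,0.62, 0.000,0.000,0.076
-3.60,-1.25,0.62, 0.000,0.000,0.076
-3.68,-0.97,0.62, 0.000,0.000,0.076
-3.74,-0.69,0.62, 0.000,0.000,0.076
```

Request:
{"method": "step_arm", "body": {
  "motion": [8.5,-1.23,-3.6,0.63,0,0.006,0.076,8.5,-1.5,-3.5,0.62,0,0,0.076,8.5,-1.76,-3.38,0.62,0,0,0.076,8.5,-2.01,-3.23,0.62,0,0,0.076,8.5,-2.25,-3.07,0.62,0,0,0.076,8.5,-2.47,-2.89,0.62,0,0,0.076,8.5,-2.69,-2.7,0.62,0,0,0.076,8.5,-2.88,-2.49,0.62,0,0,0.076,8.5,-3.06,-2.26,0.62,0,0,0.076,8.5,-3.22,-2.02,0.62,0,0,0.076,8.5,-3.37,-1.77,0.62,0,0,0.076,8.5,-3.49,-1.51,0.62,0,0,0.076]
}}

```text
clock: 2.2
eef_pos: [0.4831, -0.2654, 0.3252]
tool_rot: [-1.955, -2.451, 0.002]
contact_force: [0.5, -0.4, -0.2]
opening: 0.0849
grasp_force: 0.0
```

Request:
{"method": "step_arm", "body": {
  "motion": [8.5,-3.6,-1.25,0.62,0,0,0.076,8.5,-3.68,-0.97,0.62,0,0,0.076,8.5,-3.74,-0.69,0.62,0,0,0.076,8.5,0,0,0,0,0,0,8.5,0,0,0,0,0,0]
}}

```text
clock: 2.62
eef_pos: [0.4705, -0.3787, 0.3053]
tool_rot: [-2.219, -2.212, 0.003]
contact_force: [0.5, 0.9, 0.0]
opening: 0.0849
grasp_force: 0.0
```

```bash
python3 - <<'E'
from h import *
T=pose(); print(T, arm.get_obs()["clock"],arm.get_obs()["joint_pos"]); np.save("Tbin.npy",T)
im=capture("wrist"); cv2.imwrite("pics/bin1.png",im[:,:,::-1])
w=cam("wrist",T)
for c in blob(im,(20,120,90),(34,255,255)):
    r=cv2.minAreaRect(c); b=cv2.boxPoints(r); P=np.array([ray(w,u,v,.125) for u,v in b])
    print(cv2.contourArea(c),r,"\n",P, P.mean(0),[np.linalg.norm(P[i]-P[(i+1)%4]) for i in range(2)])
E
```

```text
[[ 0.0029  1.     -0.0071  0.4705]
 [ 1.     -0.0029  0.0048 -0.3787]
 [ 0.0047 -0.0072 -1.      0.3053]
 [ 0.      0.      0.      1.    ]] 2.6167 [-0.8074  0.1751  1.5761 -0.0019  1.3988 -0.8041]
4131.5 ((316.7499694824219, 204.75), (46.80170822143555, 95.81700897216797), 18.434947967529297) 
 [[ 0.4376 -0.4077  0.125 ]
 [ 0.4614 -0.3393  0.125 ]
 [ 0.493  -0.3498  0.125 ]
 [ 0.4712 -0.4198  0.125 ]] [ 0.4658 -0.3792  0.125 ] [np.float64(0.07248055406482798), np.float64(0.03325000469471261)]
```

View pics/bin1.png

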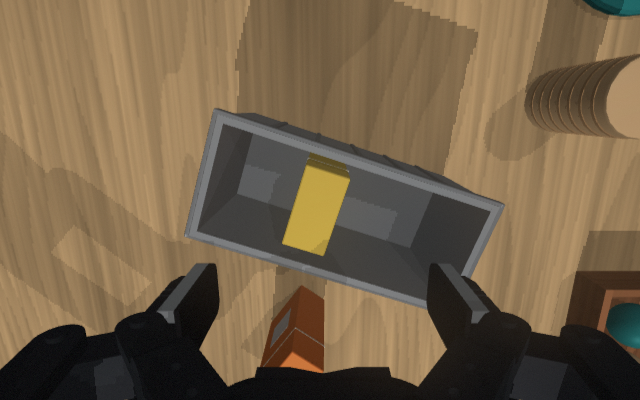

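The bright box top spans (310,165), (350,177), (325,255) and (283,245). The bin lies about 18° clockwise. I'll fit the top only, by brightness.

```bash
python3 - <<'E'
from h import *
im=cv2.imread("pics/bin1.png")[:,:,::-1].copy(); T=np.load("Tbin.npy"); w=cam("wrist",T)
h=cv2.cvtColor(im,cv2.COLOR_RGB2HSV); print(h[205,317],h[166,325],h[160,325])
for V in (150,170,185):
    c=blob(im,(20,120,V),(34,255,255))[0]
    P=np.array([ray(w,u,v,.125)[:2] for u,v in c[:,0]]); r=cv2.minAreaRect((P*1000).astype(np.float32)); print(V,r)
for n,u,v in (("a",218,110),("b",502,205),("c",187,235)): print(n,ray(w,u,v,.128))
o=(ray(w,502,205,.128)-ray(w,218,110,.128)); print(np.linalg.norm(o),np.degrees(np.arctan2(o[1],o[0])))
E
```

```text
[ 23 163 194] [ 23 158  97] [ 22 149  91]
150 ((464.55560302734375, -383.2256774902344), (62.81257629394531, 33.14728927612305), 71.95048522949219)
170 ((464.7406311035156, -383.394287109375), (62.13761901855469, 32.50701904296875), 71.94831085205078)
185 ((464.6161193847656, -383.39752197265625), (61.415794372558594, 31.698226928710938), 71.91620635986328)
a [ 0.3998 -0.3105  0.128 ]
b [ 0.6002 -0.3775  0.128 ]
c [ 0.3693 -0.4003  0.128 ]
0.21123949040744938 -18.48684451799735
```

```bash
python3 - <<'E'
from h import *
plan([.4646,-.3833,.152],71.9,n=8)
E
```

```text
rows 8 d [-0.0065 -0.0059 -0.1539] dyaw -18.058226105356923
-0.08,-0.07,1.92, -0.006,-0.004,0.039
-0.08,-0.08,1.92, 0.000,0.000,0.039
-0.08,-0.08,1.92, 0.000,0.000,0.039
-0.08,-0.07,1.92, 0.000,0.000,0.039
-0.09,-0.07,1.92, 0.000,0.000,0.039
-0.09,-0.07,1.92, 0.000,0.000,0.039
-0.09,-0.06,1.92, 0.000,0.000,0.039
-0.09,-0.06,1.92, 0.000,0.000,0.039
```

Request:
{"method": "step_arm", "body": {
  "motion": [8.5,-0.16,-0.14,1.0,-0.006,-0.004,0.078,8.5,-0.17,-0.14,1.0,0,0,0.079,8.5,-0.17,-0.14,2.0,0,0,0.079,8.5,-0.18,-0.12,2.0,0,0,0.079,8.5,0,0,2.0,0,0,0,8.5,0,0,2.0,0,0,0,8.5,0,0,2.0,0,0,0,8.5,0,0,0,0,0,0,8.5,0,0,0,0,0,0]
}}

```text
clock: 3.42
eef_pos: [0.4655, -0.3817, 0.1863]
tool_rot: [-2.54, -1.848, 0.001]
contact_force: [-0.5, 0.4, 0.9]
opening: 0.0853
grasp_force: 0.0
```

```bash
python3 - <<'E'
from h import *
plan([.4646,-.3833,.152],71.9); print(pose())
E
```

```text
rows 1 d [-0.0009 -0.0016 -0.0343] dyaw -0.17874972836694905
-0.18,-0.03,3.43, -0.001,-0.000,0.003
[[ 0.3077  0.9515 -0.001   0.4655]
 [ 0.9515 -0.3077  0.0005 -0.3817]
 [ 0.0001 -0.0011 -1.      0.1863]
 [ 0.      0.      0.      1.    ]]
```

Request:
{"method": "step_arm", "body": {
  "motion": [8.5,-0.18,-0.03,1.7,0,0,0.003,8.5,0,0,1.7,0,0,0,8.5,0,0,0,0,0,0,2.5,0,0,0,0,0,0,2.5,0,0,0,0,0,0,2.5,0,0,0,0,0,0,2.5,0,0,0,0,0,0,2.5,0,0,0,0,0,0,2.5,0,0,0,0,0,0,2.5,0,0,0,0,0,0],
  "force": 40
}}

```text
clock: 4.25
eef_pos: [0.4647, -0.3857, 0.1545]
tool_rot: [2.543, 1.84, -0.001]
contact_force: [-2.3, 1.2, 5.9]
opening: 0.0337
grasp_force: 39.4
```

Request:
{"method": "step_arm", "body": {
  "motion": [2.5,0,0,-0.5,0,0,0,2.5,0,0,-1.5,0,0,0,2.5,0,0,-2.0,0,0,0,2.5,0,0,-2.0,0,0,0,2.5,0,0,-2.0,0,0,0,2.5,0,0,-2.0,0,0,0,2.5,0,0,-2.0,0,0,0,2.5,0,0,-2.0,0,0,0,2.5,0,0,-1.5,0,0,0,2.5,0,0,-0.5,0,0,0,2.5,0,0,0,0,0,0]
}}

```text
clock: 5.17
eef_pos: [0.4649, -0.3856, 0.3148]
tool_rot: [2.541, 1.839, -0.0]
contact_force: [0.5, 0.6, -1.8]
opening: 0.034
grasp_force: 39.9
```

```bash
python3 - <<'E'
from h import *
o=arm.get_obs(); print(o["clock"],o["opening"],o["contact_force"],pose()[:3,3])
plan([.45,-.13,.30],168.1,n=15)
E
```

```text
5.1667 0.03403329105636834 [ 0.4833  0.6296 -1.8398] [ 0.4649 -0.3856  0.3148]
rows 15 d [-0.0149  0.2556 -0.0148] dyaw 96.32111185876651
1.59,-0.63,0.09, 0.004,0.003,-0.112
1.65,-0.45,0.10, 0.000,0.000,-0.112
1.69,-0.26,0.10, 0.000,0.000,-0.112
1.71,-0.07,0.10, 0.000,0.000,-0.112
1.70,0.12,0.10, 0.000,0.000,-0.112
1.68,0.31,0.10, 0.000,0.000,-0.112
1.63,0.50,0.10, 0.000,0.000,-0.112
1.57,0.68,0.10, 0.000,0.000,-0.112
1.48,0.85,0.10, 0.000,0.000,-0.112
1.38,1.01,0.10, 0.000,0.000,-0.112
1.26,1.16,0.10, 0.000,0.000,-0.112
1.12,1.29,0.10, 0.000,0.000,-0.112
0.97,1.41,0.10, 0.000,0.000,-0.112
0.80,1.51,0.10, 0.000,0.000,-0.112
0.63,1.59,0.10, 0.000,0.000,-0.112
```

Request:
{"method": "step_arm", "body": {
  "motion": [2.5,1.59,-0.63,0.1,0.004,0.003,-0.112,2.5,1.65,-0.45,0.1,0,0,-0.112,2.5,1.69,-0.26,0.1,0,0,-0.112,2.5,1.71,-0.07,0.1,0,0,-0.112,2.5,1.7,0.12,0.1,0,0,-0.112,2.5,1.68,0.31,0.1,0,0,-0.112,2.5,1.63,0.5,0.1,0,0,-0.112,2.5,1.57,0.68,0.1,0,0,-0.112,2.5,1.48,0.85,0.1,0,0,-0.112,2.5,1.38,1.01,0.1,0,0,-0.112,2.5,1.26,1.16,0.1,0,0,-0.112,2.5,1.12,1.29,0.1,0,0,-0.112]
}}

```text
clock: 6.17
eef_pos: [0.4517, -0.1791, 0.2995]
tool_rot: [-0.836, -3.022, -0.004]
contact_force: [-0.7, -0.2, -2.5]
opening: 0.0333
grasp_force: 40.8
```

Request:
{"method": "step_arm", "body": {
  "motion": [2.5,0.97,1.41,0.1,0,0,-0.112,2.5,0.8,1.51,0.1,0,0,-0.112,2.5,0.63,1.59,0.1,0,0,-0.112,2.5,0,0,1.5,0,0,0,2.5,0,0,2.5,0,0,0,2.5,0,0,2.5,0,0,0,2.5,0,0,2.5,0,0,0,2.5,0,0,2.0,0,0,0,2.5,0,0,1.5,0,0,0,2.5,0,0,0.5,0,0,0,2.5,0,0,0,0,0,0]
}}

```text
clock: 7.08
eef_pos: [0.4475, -0.128, 0.1659]
tool_rot: [-0.327, -3.117, -0.006]
contact_force: [-0.7, 0.7, -2.4]
opening: 0.034
grasp_force: 40.8
```

```bash
python3 - <<'E'
from h import *
o=arm.get_obs(); T=pose(); print(o["clock"],o["opening"],o["contact_force"],o["joint_pos"]); print(T)
plan([.45,-.13,.1495],168.1)
E
```

```text
7.0833 0.03395280797884761 [-0.7299  0.7485 -2.4466] [-0.4488 -0.0077  2.05    0.0012  1.1079 -1.8113]
[[-0.9782  0.2074 -0.0073  0.4475]
 [ 0.2073  0.9783  0.0047 -0.128 ]
 [ 0.0081  0.0031 -1.      0.1659]
 [ 0.      0.      0.      1.    ]]
rows 1 d [ 0.0025 -0.002  -0.0164] dyaw 0.06661707011609432
-0.30,-0.15,1.64, 0.003,-0.008,-0.001
```

Request:
{"method": "step_arm", "body": {
  "motion": [2.5,0,0,0.7,0.003,-0.008,0,2.5,0,0,0.5,0,0,0,2.5,0,0,0.3,0,0,0,2.5,0,0,0.2,0,0,0,2.5,0,0,0,0,0,0,5.5,0,0,0,0,0,0,5.5,0,0,0,0,0,0,5.5,0,0,0,0,0,0,5.5,0,0,-1.0,0,0,0]
}}

```text
clock: 7.83
eef_pos: [0.4483, -0.1284, 0.1605]
tool_rot: [0.327, 3.122, -0.001]
contact_force: [0.2, -0.3, 0.3]
opening: 0.0554
grasp_force: 0.0
```

Request:
{"method": "step_arm", "body": {
  "motion": [8.5,0,0,-2.5,0,0,0,8.5,0,0,-2.5,0,0,0,8.5,0,0,-2.5,0,0,0.12,8.5,0,0,0,0,0,0.121,8.5,0,0,0,0,0,0.121,8.5,0,0,0,0,0,0.121,8.5,0,0,0,0,0,0.121,8.5,0,0,0,0,0,0.121,8.5,0,0,0,0,0,0.121,8.5,0,0,0,0,0,0.121,8.5,0,0,0,0,0,0.121,8.5,0,0,0,0,0,0.121]
}}

```text
clock: 8.83
eef_pos: [0.4491, -0.1287, 0.2376]
tool_rot: [2.048, 2.374, 0.003]
contact_force: [0.1, 0.0, -0.3]
opening: 0.0851
grasp_force: 0.0
```

Request:
{"method": "step_arm", "body": {
  "motion": [8.5,0,0,0,0,0,0.121,8.5,0,0,0,0,0,0.121,8.5,0,0,0,0,0,0.121,8.5,0,0,0,0,0,0]
}}

```text
clock: 9.17
eef_pos: [0.4491, -0.1287, 0.2375]
tool_rot: [2.442, 1.968, 0.004]
contact_force: [0.3, 0.5, 0.1]
opening: 0.0853
grasp_force: 0.0
```

```bash
python3 - <<'E'
from h import *
T=pose(); im=capture("wrist"); cv2.imwrite("pics/set1.png",im[:,:,::-1]); w=cam("wrist",T); print(T)
for V in (110,150,170):
  for c in blob(im,(18,120,V),(34,255,255),800):
    P=np.array([ray(w,u,v,.12)[:2] for u,v in c[:,0]]); r=cv2.minAreaRect((P*1000).astype(np.float32)); print(V,r,cv2.boundingRect(c))
E
```

```text
[[ 0.2126  0.9771  0.0057  0.4491]
 [ 0.9771 -0.2126 -0.0027 -0.1287]
 [-0.0015  0.0062 -1.      0.2375]
 [ 0.      0.      0.      1.    ]]
110 ((448.87744140625, -128.50411987304688), (33.73167419433594, 63.74216842651367), 78.10730743408203) (261, 205, 116, 58)
150 ((448.98382568359375, -128.72100830078125), (31.997888565063477, 62.442195892333984), 78.4972915649414) (263, 207, 113, 55)
```

```bash
python3 - <<'E'
from h import *
plan([.4489,-.1286,.150],78.1,n=4)
E
```

```text
rows 4 d [-0.0002  0.0001 -0.0874] dyaw 0.0013829515151133796
0.00,-0.02,2.18, 0.006,0.001,-0.000
0.00,-0.00,2.18, 0.000,0.000,-0.000
0.00,-0.00,2.18, 0.000,0.000,-0.000
0.00,-0.00,2.18, 0.000,0.000,-0.000
```

Request:
{"method": "step_arm", "body": {
  "motion": [8.5,0,0,2.2,0.006,0.001,0,8.5,0,0,2.2,0,0,0,8.5,0,0,2.2,0,0,0,8.5,0,0,1.6,0,0,0,8.5,0,0,0.5,0,0,0,5.5,0,0,0,0,0,0,5.5,0,0,0,0,0,0,5.5,0,0,0,0,0,0,5.5,0,0,0,0,0,0,5.5,0,0,0,0,0,0]
}}

```text
clock: 10.05
eef_pos: [0.4494, -0.1289, 0.1503]
tool_rot: [2.441, 1.976, -0.0]
contact_force: [0.4, -0.3, -2.2]
opening: 0.0635
grasp_force: 44.3
```

Request:
{"method": "step_arm", "body": {
  "motion": [5.5,0,0,-0.5,0,0,0,5.5,0,0,-1.5,0,0,0,5.5,0,0,-2.5,0,0,0,5.5,0,0,-3.5,0,0,0,5.5,0,0,-3.5,0,0,0,5.5,0,0,-3.5,0,0,0,5.5,0,0,-3.0,0,0,0,5.5,0,0,-2.0,0,0,0]
}}

```text
clock: 10.72
eef_pos: [0.4497, -0.1289, 0.354]
tool_rot: [2.439, 1.974, 0.002]
contact_force: [-0.0, -0.6, -2.4]
opening: 0.0635
grasp_force: 44.9
```

```bash
python3 - <<'E'
from h import *
o=arm.get_obs(); print(o["clock"],o["opening"],o["contact_force"],o["grasp_force"]); print(pose())
plan([.5254,.1871,.355],78.1)
E
```

```text
10.7167 0.06347697405500984 [-0.0005 -0.5913 -2.4149] 44.855037331581116
[[ 0.2082  0.9781  0.0038  0.4497]
 [ 0.9781 -0.2082 -0.0023 -0.1289]
 [-0.0014  0.0041 -1.      0.354 ]
 [ 0.      0.      0.      1.    ]]
rows 9 d [0.0757 0.316  0.001 ] dyaw 0.11921239926651105
3.61,0.09,-0.02, 0.004,0.001,-0.000
3.61,0.09,-0.01, 0.000,0.000,-0.000
3.61,0.09,-0.01, 0.000,0.000,-0.000
3.61,0.09,-0.01, 0.000,0.000,-0.000
3.61,0.10,-0.01, 0.000,0.000,-0.000
3.61,0.10,-0.01, 0.000,0.000,-0.000
3.61,0.10,-0.01, 0.000,0.000,-0.000
3.61,0.10,-0.01, 0.000,0.000,-0.000
3.61,0.10,-0.01, 0.000,0.000,-0.000
```

Request:
{"method": "step_arm", "body": {
  "motion": [5.5,2.0,0.09,0,0.004,0.001,0,5.5,3.0,0.09,0,0,0,0,5.5,3.7,0.09,0,0,0,0,5.5,3.7,0.09,0,0,0,0,5.5,3.7,0.09,0,0,0,0,5.5,3.7,0.09,0,0,0,0,5.5,3.7,0.09,0,0,0,0,5.5,3.7,0.09,0,0,0,0,5.5,3.0,0.09,0,0,0,0,5.5,2.0,0.09,0,0,0,0,5.5,0,0,0,0,0,0,5.5,0,0,0,0,0,0]
}}

```text
clock: 11.72
eef_pos: [0.5248, 0.1853, 0.3498]
tool_rot: [-2.436, -1.977, 0.005]
contact_force: [-0.8, 0.7, -1.3]
opening: 0.0636
grasp_force: 44.8
```

```bash
python3 - <<'E'
from h import *
T=pose(); im=capture("wrist"); cv2.imwrite("pics/hov.png",im[:,:,::-1]); sd=capture("side"); cv2.imwrite("pics/hov_side.png",sd[:,:,::-1])
a=im[:,:,::-1]; b=cv2.resize(sd[130:330,300:460,::-1],None,fx=2,fy=2,interpolation=cv2.INTER_CUBIC)
cv2.imwrite("pics/hovc.png",np.hstack([a[:, 90:560],b])); print(T,a.shape)
plan([.5254,.1871,.355],78.1)
E
```

```text
[[ 0.206   0.9785 -0.0051  0.5248]
 [ 0.9785 -0.206   0.0015  0.1853]
 [ 0.0004 -0.0053 -1.      0.3498]
 [ 0.      0.      0.      1.    ]] (400, 640, 3)
rows 1 d [0.0006 0.0032 0.0052] dyaw 0.13186370781710616
0.33,-0.01,-0.52, -0.005,-0.000,-0.002
```

View pics/hovc.png

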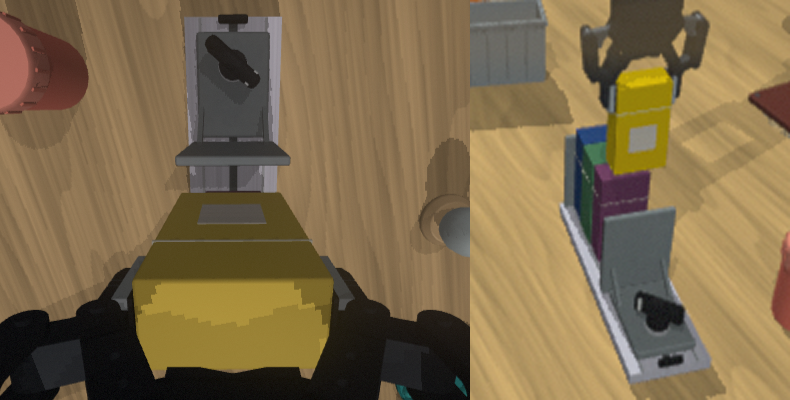

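The yellow box hovers over the gap, with its lower edge at v≈193. The stop's top strip is at v≈143–165, and the knob wing is at about (322,62). I'll check the gap position by projection.

```bash
python3 - <<'E'
from h import *
im=cv2.imread("pics/hov.png")[:,:,::-1]; 
sdm=cam("side"); T=np.eye(4)
m=camera_model("wrist")
T=np.array([[.206,.9785,-.0051,.5248],[.9785,-.206,.0015,.1853],[.0004,-.0053,-1,.3498],[0,0,0,1]])
w=cam("wrist",T)
O=np.array([.5258,.1891]); t=np.radians(-11.9); ex=np.array([np.cos(t),np.sin(t)]); ey=np.array([-ex[1],ex[0]])
P=lambda x,y,z: np.append(O+ex*x+ey*y,z)
for n,p in dict(in_top=(0,.0228,.146),out_top=(0,.0308,.146),inL=(-.045,.0228,.146),inR=(.045,.0228,.146),deckendL=(-.05,.155,.02),deckendR=(.05,.155,.02),knob=(0,.107,.0795)).items(): print(n,proj(w,P(*p)))
g=cv2.cvtColor(im.copy(),cv2.COLOR_RGB2GRAY).astype(int); print(g[136:175,300]); print(g[136:175,345])
f=lambda u,v,z:(lambda q:(round(float((q-O)@ex),4),round(float((q-O)@ey),4)))(ray(w,u,v,z)[:2])
print(f(323,165,.146),f(323,154,.146),f(275,16,.02),f(371,18,.02),f(322,62,.0795))
print("yellow front bottom edge",f(320,193,.2))
E
```

```text
in_top [322.7382 163.959 ]
out_top [322.7337 153.6414]
inL [264.9609 163.9481]
inR [380.6085 163.9699]
deckendL [274.241   16.0604]
deckendR [372.2901  15.877 ]
knob [323.0284  58.868 ]
[61 70 94 94 93 86 50 51 50 50 51 51 51 51 50 51 50 51 52 56 71 86 96 95
 95 97 99 96 92 84 81 92 91 92 93 91 93 93 92]
[ 62  76  94  94  90  66  51  52  52  51  53  53  52  50  51  52  51  52
  53  56  72  85  95  95  93  94  96  95  88  78  91  92  94  92  93  97
 104  97 109]
(0.0002, 0.022) (0.0002, 0.0305) (-0.0492, 0.1551) (0.0488, 0.153) (-0.0009, 0.1044)
yellow front bottom edge (-0.0015, 0.0125)
```

Request:
{"method": "step_arm", "body": {
  "motion": [5.5,0.2,0,0.5,-0.005,0,0,5.5,0,0,1.0,0,0,0,5.5,0,0,1.0,0,0,0,5.5,0,0,0.5,0,0,0,5.5,0,0,0,0,0,0,5.5,0,0,0,0,0,0]
}}

```text
clock: 12.32
eef_pos: [0.5251, 0.186, 0.3187]
tool_rot: [-2.441, -1.975, 0.001]
contact_force: [0.4, -0.1, -1.8]
opening: 0.0634
grasp_force: 44.9
```

```bash
python3 - <<'E'
from h import *
for i in range(2): o=arm.get_obs(); print(o["clock"],o["contact_force"],o["joint_vel"]); plan([.5254,.1871,.170],78.1,n=8)
E
```

```text
12.3167 [ 0.4264 -0.1169 -1.8052] [ 0.0025 -0.0088 -0.0226 -0.0008  0.0016 -0.0017]
rows 8 d [ 0.0003  0.0011 -0.1487] dyaw 0.15859392926487403
0.01,0.00,1.86, -0.002,-0.000,-0.000
0.01,0.00,1.86, 0.000,0.000,-0.000
0.01,0.00,1.86, 0.000,0.000,-0.000
0.01,0.00,1.86, 0.000,0.000,-0.000
0.01,0.00,1.86, 0.000,0.000,-0.000
0.01,0.00,1.86, 0.000,0.000,-0.000
0.01,0.00,1.86, 0.000,0.000,-0.000
0.01,0.00,1.86, 0.000,0.000,-0.000
12.3167 [ 0.4264 -0.1169 -1.8052] [ 0.0025 -0.0088 -0.0226 -0.0008  0.0016 -0.0017]
rows 8 d [ 0.0003  0.0011 -0.1487] dyaw 0.15859392926487403
0.01,0.00,1.86, -0.002,-0.000,-0.000
0.01,0.00,1.86, 0.000,0.000,-0.000
0.01,0.00,1.86, 0.000,0.000,-0.000
0.01,0.00,1.86, 0.000,0.000,-0.000
0.01,0.00,1.86, 0.000,0.000,-0.000
0.01,0.00,1.86, 0.000,0.000,-0.000
0.01,0.00,1.86, 0.000,0.000,-0.000
0.01,0.00,1.86, 0.000,0.000,-0.000
```

Request:
{"method": "step_arm", "body": {
  "motion": [5.5,0.1,0,0.8,-0.002,0,0,5.5,0,0,1.5,0,0,0,5.5,0,0,1.8,0,0,0,5.5,0,0,1.8,0,0,0,5.5,0,0,1.8,0,0,0,5.5,0,0,1.8,0,0,0,5.5,0,0,1.8,0,0,0,5.5,0,0,1.3,0,0,0,5.5,0,0,0.6,0,0,0,5.5,0,0,0.2,0,0,0,5.5,0,0,0,0,0,0]
}}

```text
clock: 13.23
eef_pos: [0.526, 0.1875, 0.1857]
tool_rot: [2.441, 1.976, 0.003]
contact_force: [-0.8, -0.2, -2.7]
opening: 0.0636
grasp_force: 44.9
```

```bash
python3 - <<'E'
from h import *
o=arm.get_obs(); print(o["clock"],o["contact_force"],o["torque"],o["grasp_force"]); plan([.5254,.1871,.170],78.1,n=1)
E
```

```text
13.2333 [-0.7672 -0.1675 -2.6812] [-0.0334 -0.0199 -0.011 ] 44.85010743141174
rows 1 d [-0.0006 -0.0004 -0.0157] dyaw 0.1301096763035198
-0.05,-0.06,1.57, 0.002,-0.001,-0.002
```

Request:
{"method": "step_arm", "body": {
  "motion": [5.5,0,0,0.6,0.002,-0.001,0,5.5,0,0,0.4,0,0,0,5.5,0,0,0.2,0,0,0,5.5,0,0,0.1,0,0,0,5.5,0,0,0.1,0,0,0,5.5,0,0,0.1,0,0,0,5.5,0,0,0.05,0,0,0,5.5,0,0,0,0,0,0]
}}

```text
clock: 13.9
eef_pos: [0.526, 0.1874, 0.1704]
tool_rot: [2.442, 1.976, 0.0]
contact_force: [-0.0, -0.3, -1.8]
opening: 0.0635
grasp_force: 44.9
```

Still carrying the weight; lower a touch more.

Request:
{"method": "step_arm", "body": {
  "motion": [5.5,0,0,0.06,0,0,0,5.5,0,0,0.06,0,0,0,5.5,0,0,0,0,0,0,5.5,0,0,0,0,0,0]
}}

```text
clock: 14.23
eef_pos: [0.5261, 0.1876, 0.1703]
tool_rot: [2.442, 1.976, 0.0]
contact_force: [-4.3, -0.3, 6.6]
opening: 0.0633
grasp_force: 45.8
```

Request:
{"method": "step_arm", "body": {
  "motion": [5.5,0,0,-0.05,0,0,0,6.4,0,0,0,0,0,0,6.6,0,0,0,0,0,0,7.0,0,0,0,0,0,0,7.6,0,0,0,0,0,0,8.0,0,0,0,0,0,0,8.0,0,0,-0.5,0,0,0,8.0,0,0,-1.5,0,0,0,8.0,0,0,-3.0,0,0,0,8.0,0,0,-3.5,0,0,0,8.0,0,0,-3.5,0,0,0,8.0,0,0,-1.5,0,0,0]
}}

```text
clock: 15.23
eef_pos: [0.5276, 0.1878, 0.3104]
tool_rot: [2.439, 1.974, 0.01]
contact_force: [1.1, 0.3, 1.2]
opening: 0.0799
grasp_force: 0.0
```

```bash
python3 - <<'E'
from h import *
T=pose(); print(T,arm.get_obs()["clock"]); w=cam("wrist",T); im=capture("wrist"); cv2.imwrite("pics/placed.png",im[:,:,::-1])
sd=capture("side"); b=cv2.resize(sd[130:330,300:460,::-1],None,fx=2,fy=2,interpolation=cv2.INTER_CUBIC)
cv2.imwrite("pics/placedc.png",np.hstack([im[:,90:560,::-1],b]))
for c in blob(im,(18,120,150),(34,255,255),500): print(cv2.boundingRect(c),cv2.minAreaRect((np.array([ray(w,u,v,.14)[:2] for u,v in c[:,0]])*1000).astype(np.float32)))
plan([.5254,.1871,.30],168.1)
E
```

```text
[[ 0.2084  0.978   0.0073  0.5276]
 [ 0.978  -0.2084  0.0013  0.1878]
 [ 0.0028  0.0069 -1.      0.3104]
 [ 0.      0.      0.      1.    ]] 15.2333
(272, 188, 91, 43) ((526.1146850585938, 188.09190368652344), (30.948564529418945, 63.00442123413086), 77.83584594726562)
rows 13 d [-0.0025 -0.0007 -0.0095] dyaw 90.1300681817223
-0.01,-0.02,0.07, 0.008,-0.003,-0.121
-0.01,-0.02,0.07, 0.000,0.000,-0.121
-0.01,-0.02,0.07, 0.000,0.000,-0.121
-0.00,-0.02,0.07, 0.000,0.000,-0.121
-0.00,-0.02,0.07, 0.000,0.000,-0.121
0.00,-0.02,0.07, 0.000,0.000,-0.121
0.00,-0.02,0.07, 0.000,0.000,-0.121
0.01,-0.02,0.07, 0.000,0.000,-0.121
0.01,-0.02,0.07, 0.000,0.000,-0.121
0.01,-0.02,0.07, 0.000,0.000,-0.121
0.01,-0.02,0.07, 0.000,0.000,-0.121
0.01,-0.01,0.07, 0.000,0.000,-0.121
0.02,-0.01,0.07, 0.000,0.000,-0.121
```

View pics/placedc.png

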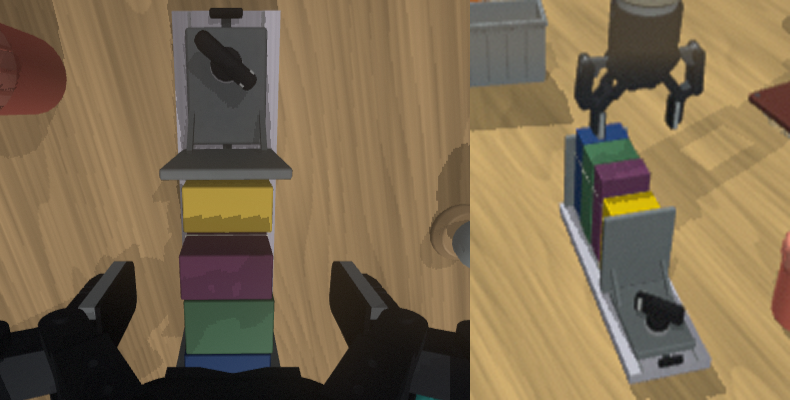

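Yellow stands in the gap, upright and in line, centred at (0.526,0.188) with its width direction matching the rack. Next I'll go over the knob, whose wing is at about (317,60).

```bash
python3 - <<'E'
from h import *
plan([.5476,.2923,.27],130,n=8)
E
```

```text
rows 8 d [ 0.0197  0.1045 -0.0395] dyaw 52.03006818172227
1.33,-0.03,0.50, 0.008,-0.003,-0.114
1.32,0.12,0.49, 0.000,0.000,-0.114
1.30,0.27,0.49, 0.000,0.000,-0.114
1.26,0.41,0.49, 0.000,0.000,-0.114
1.21,0.56,0.49, 0.000,0.000,-0.114
1.14,0.69,0.49, 0.000,0.000,-0.114
1.05,0.81,0.49, 0.000,0.000,-0.114
0.95,0.93,0.49, 0.000,0.000,-0.114
```

Request:
{"method": "step_arm", "body": {
  "motion": [8.0,1.33,-0.03,0.5,0.008,-0.003,-0.114,8.0,1.32,0.12,0.5,0,0,-0.114,8.0,1.3,0.27,0.5,0,0,-0.114,7.0,1.26,0.41,0.5,0,0,-0.114,6.0,1.21,0.56,0.5,0,0,-0.114,5.0,1.14,0.69,0.5,0,0,-0.114,5.0,1.05,0.81,0.5,0,0,-0.114,5.0,0.95,0.93,0.5,0,0,-0.114,5.0,0,0,0,0,0,0,5.0,0,0,0,0,0,0]
}}

```text
clock: 16.17
eef_pos: [0.5444, 0.2918, 0.2623]
tool_rot: [-1.321, -2.841, 0.012]
contact_force: [0.4, -0.4, 0.8]
opening: 0.0499
grasp_force: 0.0
```

```bash
python3 - <<'E'
from h import *
T=pose(); print(T); np.save("Tk.npy",T); w=cam("wrist",T); im=capture("wrist"); cv2.imwrite("pics/knob.png",im[:,:,::-1])
c=proj(w,np.array([.5476,.2923,.0795])); print("expected px",c)
x,y=int(c[0]),int(c[1]); a=cv2.resize(im[max(0,y-110):y+110,x-150:x+150,::-1],None,fx=2.5,fy=2.5,interpolation=cv2.INTER_CUBIC)
cv2.imwrite("pics/knobc.png",a); print("crop origin",x-150,max(0,y-110))
E
```

```text
[[-0.6444  0.7646 -0.0114  0.5444]
 [ 0.7647  0.6444 -0.0033  0.2918]
 [ 0.0048 -0.0108 -0.9999  0.2623]
 [ 0.      0.      0.      1.    ]]
expected px [327.8646 206.1857]
crop origin 177 96
```

View pics/knobc.png

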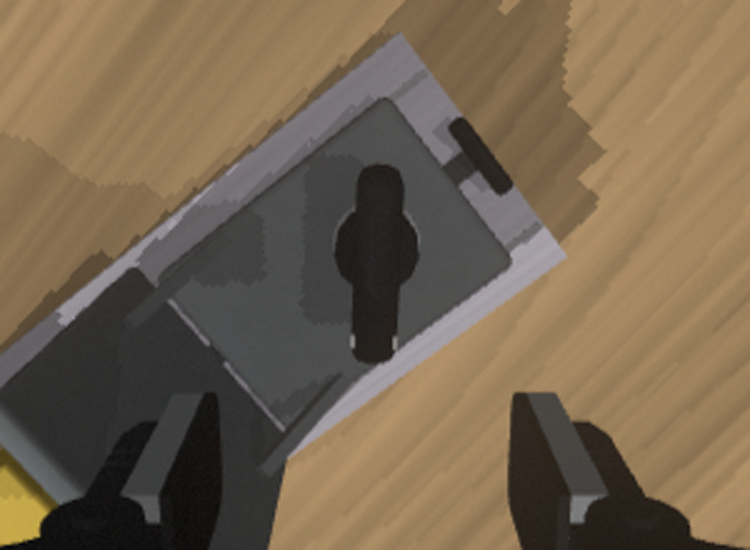

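The crop shows the wing upright in the image from (329,162) to (327,241), centred at about (327.8,200.8). The fingers straddle it.

```bash
python3 - <<'E'
from h import *
T=np.load("Tk.npy"); w=cam("wrist",T)
k=ray(w,327.8,200.8,.0795); O=np.array([.5258,.1891]); t=np.radians(-11.9); ex=np.array([np.cos(t),np.sin(t)]); ey=np.array([-ex[1],ex[0]])
e1,e2=ray(w,329,162,.0795),ray(w,326.6,240.8,.0795); print("len",np.linalg.norm(e1-e2),np.degrees(np.arctan2(*(e1-e2)[1::-1])))
print(k,(k[:2]-O)@ex,(k[:2]-O)@ey); print("now",pose()[:3,3]); plan([k[0],k[1],.122],128.4,n=7)
E
```

```text
len 0.06029597243642092 128.61444711627863
[0.5449 0.2954 0.0795] -0.003240956226980713 0.1079711452129099
now [0.5447 0.2914 0.263 ]
rows 7 d [ 0.0002  0.004  -0.141 ] dyaw -1.6632715793211463
0.03,0.06,2.01, -0.010,-0.004,0.004
0.04,0.04,2.01, 0.000,0.000,0.004
0.04,0.04,2.01, 0.000,0.000,0.004
0.04,0.04,2.01, 0.000,0.000,0.004
0.04,0.04,2.01, 0.000,0.000,0.004
0.04,0.04,2.01, 0.000,0.000,0.004
0.04,0.04,2.01, 0.000,0.000,0.004
```

Request:
{"method": "step_arm", "body": {
  "motion": [5.0,0.07,0.26,1.0,-0.01,-0.004,0.029,5.0,0,0,2.0,0,0,0,5.0,0,0,2.5,0,0,0,5.0,0,0,2.5,0,0,0,5.0,0,0,2.5,0,0,0,5.0,0,0,2.0,0,0,0,5.0,0,0,1.2,0,0,0,5.0,0,0,0.4,0,0,0,5.0,0,0,0,0,0,0,5.0,0,0,0,0,0,0]
}}

```text
clock: 17.05
eef_pos: [0.5477, 0.2942, 0.1244]
tool_rot: [1.364, 2.828, 0.005]
contact_force: [0.8, 0.0, 1.5]
opening: 0.0497
grasp_force: 0.0
```

Request:
{"method": "step_arm", "body": {
  "motion": [0.8,0,0,0,0,0,0,0.8,0,0,0,0,0,0,0.8,0,0,0,0,0,0,0.8,0,0,0,0,0,0,0.8,0,0,0,0,0,0,0.8,0,0,0,0,0,0],
  "force": 30
}}

```text
clock: 17.55
eef_pos: [0.547, 0.2941, 0.1264]
tool_rot: [1.363, 2.829, 0.002]
contact_force: [-9.9, -4.7, 17.7]
opening: 0.0129
grasp_force: 34.6
```

```bash
python3 - <<'E'
from h import *
o=arm.get_obs(); T=pose(); print(o["clock"],o["contact_force"],o["torque"],o["opening"],o["grasp_force"]); print(T)
O=np.array([.5258,.1891]); t=np.radians(-11.9); ex=np.array([np.cos(t),np.sin(t)]); ey=np.array([-ex[1],ex[0]]); print((T[:2,3]-O)@ex,(T[:2,3]-O)@ey)
print("-ey in tool", T[:3,:3].T@np.append(-ey,0), "yaw",np.degrees(np.arctan2(T[1,0],T[0,0])))
E
```

```text
17.55 [-9.8562 -4.6816 17.7354] [-0.9225  1.562  -0.0447] 0.012856360500997545 34.63837333023548
[[-0.6234  0.7819  0.0017  0.547 ]
 [ 0.7819  0.6234  0.0008  0.2941]
 [-0.0005  0.0018 -1.      0.1264]
 [ 0.      0.      0.      1.    ]]
-0.0009525859019960373 0.10715037495694404
-ey in tool [-0.6366 -0.7712 -0.0011] yaw 128.56427774683328
```

Request:
{"method": "step_arm", "body": {
  "motion": [3.0,0,0,0,0,0,0,3.0,0,0,0,0,0,0,3.0,0,-0.15,-0.4,0,0,0,3.0,0,0,0,0,0,0,0.8,0,0,0,0,0,0,0.8,0,0,0,0,0,0,0.8,0,0,0,0,0,0,0.8,0,0,0,0,0,0]
}}

```text
clock: 18.22
eef_pos: [0.5459, 0.2933, 0.1273]
tool_rot: [1.363, 2.829, 0.003]
contact_force: [-0.1, -0.4, 1.3]
opening: 0.0136
grasp_force: 32.6
```

```bash
cat > s.py <<'E'
from h import *
o=arm.get_obs(); T=pose(); f=o["contact_force"]; print(o["clock"],f,o["torque"],o["opening"],o["grasp_force"]); print(T)
O=np.array([.5258,.1891]); t=np.radians(-11.9); ex=np.array([np.cos(t),np.sin(t)]); ey=np.array([-ex[1],ex[0]]); print("rack xy",(T[:2,3]-O)@ex,(T[:2,3]-O)@ey,"f along ex,ey",f[:2]@ex,f[:2]@ey)
print("-ey in tool", T[:3,:3].T@np.append(-ey,0), "yaw",np.degrees(np.arctan2(T[1,0],T[0,0])),"joints",o["joint_pos"])
E
python3 s.py
```

```text
18.2167 [-0.1366 -0.3768  1.306 ] [-0.061  -0.0034 -0.0885] 0.013605612047865643 32.60342538356781
[[-0.6232  0.782   0.0021  0.5459]
 [ 0.7821  0.6232  0.0013  0.2933]
 [-0.0002  0.0024 -1.      0.1273]
 [ 0.      0.      0.      1.    ]]
rack xy -0.0017837352613593092 0.10607192203721033 f along ex,ey -0.05595570498601759 -0.396898040188111
-ey in tool [-0.6367 -0.7711 -0.0017] yaw 128.55121081870706 joints [ 0.3656  0.3868  1.6734  0.0006  1.079  -0.3076]
```

Request:
{"method": "step_arm", "body": {
  "motion": [0.8,-0.127,-0.154,0,0,0,0,0.8,-0.127,-0.154,0,0,0,0,0.8,-0.127,-0.154,0,0,0,0,0.8,-0.127,-0.154,0,0,0,0,0.8,-0.127,-0.154,0,0,0,0,0.8,-0.127,-0.154,0,0,0,0,0.8,-0.064,-0.077,0,0,0,0,0.8,0,0,0,0,0,0]
}}

```text
clock: 18.88
eef_pos: [0.5432, 0.2802, 0.1273]
tool_rot: [1.363, 2.829, 0.003]
contact_force: [1.4, 0.9, 2.3]
opening: 0.0135
grasp_force: 32.8
```

```bash
python3 s.py
```

```text
18.8833 [1.4056 0.9272 2.2563] [ 0.1098 -0.1873 -0.0447] 0.013512423197045558 32.837040424346924
[[-0.6232  0.782   0.0021  0.5432]
 [ 0.782   0.6232  0.0011  0.2802]
 [-0.0005  0.0023 -1.      0.1273]
 [ 0.      0.      0.      1.    ]]
rack xy -0.0017656054444509738 0.09276603598715942 f along ex,ey 1.184209913581737 1.1970744260011947
-ey in tool [-0.6367 -0.7711 -0.0015] yaw 128.55155984662466 joints [ 0.3472  0.3692  1.6968  0.0003  1.0732 -0.3258]
```

Request:
{"method": "step_arm", "body": {
  "motion": [0.8,-0.064,-0.077,0,0,0,0,0.8,-0.064,-0.077,0,0,0,0,0.8,-0.064,-0.077,0,0,0,0,0.8,0,0,0,0,0,0,0.8,0,0,0,0,0,0]
}}

```text
clock: 19.3
eef_pos: [0.5426, 0.2776, 0.1272]
tool_rot: [1.363, 2.829, 0.003]
contact_force: [2.9, 1.8, 5.1]
opening: 0.0132
grasp_force: 33.2
```

```bash
python3 s.py | grep rack
```

```text
rack xy -0.0018058054396216786 0.09009178589809308 f along ex,ey 2.4840154306035163 2.3541348991377644
```

Request:
{"method": "step_arm", "body": {
  "motion": [0.8,-0.032,-0.039,0,0,0,0,0.8,-0.032,-0.039,0,0,0,0,0.8,0,0,0,0,0,0]
}}

```text
clock: 19.55
eef_pos: [0.5425, 0.277, 0.1272]
tool_rot: [1.363, 2.829, 0.005]
contact_force: [3.3, 4.5, 0.2]
opening: 0.0132
grasp_force: 32.3
```

```bash
python3 s.py | grep rack
```

```text
rack xy -0.0017999848493045548 0.0894327947146039 f along ex,ey 2.2745331399640984 5.061965434079854
```

Request:
{"method": "step_arm", "body": {
  "motion": [0.8,-0.032,-0.039,0,0,0,0,0.8,-0.032,-0.039,0,0,0,0,0.8,0,0,0,0,0,0,0.8,0,0,0,0,0,0]
}}

```text
clock: 19.88
eef_pos: [0.5424, 0.2765, 0.1273]
tool_rot: [1.363, 2.829, 0.006]
contact_force: [3.6, 6.9, 1.4]
opening: 0.0135
grasp_force: 32.7
```

```bash
python3 s.py | grep rack; python3 - <<'E'
from h import *
sd=capture("side"); a=cv2.resize(sd[170:320,320:440,::-1],None,fx=4,fy=4,interpolation=cv2.INTER_CUBIC); cv2.imwrite("pics/snug.png",a)
E
```

```text
rack xy -0.0018028859274353815 0.08894867032763075 f along ex,ey 2.0790658711237904 7.527258523492598
```

Request:
{"method": "step_arm", "body": {
  "motion": [0.8,-0.048,-0.058,0,0,0,0,0.8,-0.048,-0.058,0,0,0,0,0.8,0,0,0,0,0,0,0.8,0,0,0,0,0,0]
}}

```text
clock: 20.27
eef_pos: [0.5423, 0.2762, 0.1273]
tool_rot: [1.363, 2.829, 0.011]
contact_force: [6.1, 11.6, -4.1]
opening: 0.0136
grasp_force: 31.8
```

```bash
python3 s.py
```

```text
20.2667 [ 6.083  11.5877 -4.1139] [ 1.845  -0.7427 -0.0341] 0.013629032670934038 31.755546033382416
[[-0.6233  0.782   0.0042  0.5423]
 [ 0.782   0.6233  0.0054  0.2762]
 [ 0.0016  0.0067 -1.      0.1273]
 [ 0.      0.      0.      1.    ]]
rack xy -0.0018662435062535673 0.08866836952869217 f along ex,ey 3.5627907161076107 12.59302079422339
-ey in tool [-0.6366 -0.7711 -0.0062] yaw 128.55883463289152 joints [ 0.34    0.3615  1.7069  0.0042  1.0673 -0.335 ]
```

View pics/snug.png

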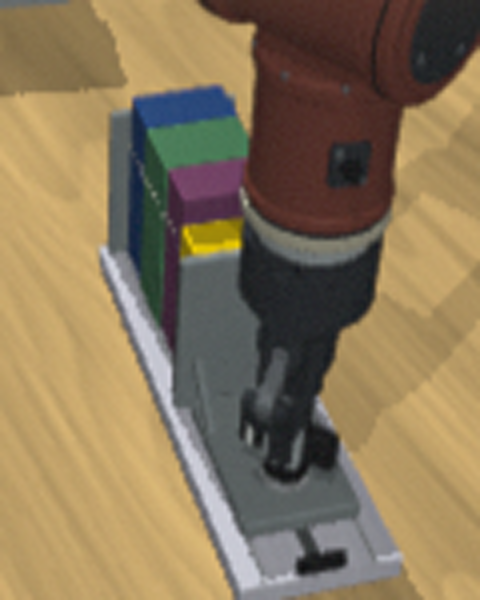

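The side view shows the row closed up, with yellow between the plum box and the stop at about (212,238) and nothing tilted. Now I'll turn the knob.

Request:
{"method": "step_arm", "body": {
  "motion": [0.8,0.02,0.03,0,0,0,0.05,0.8,0,0,0,0,0,0.1,0.8,0,0,0,0,0,0.1,0.8,0,0,0,0,0,0.1,0.8,0,0,0,0,0,0.1,0.8,0,0,0,0,0,0.1,0.8,0,0,0,0,0,0.1,0.8,0,0,0,0,0,0.1,0.8,0,0,0,0,0,0.1,0.8,0,0,0,0,0,0.1,0.8,0,0,0,0,0,0]
}}

```text
clock: 21.18
eef_pos: [0.5421, 0.2764, 0.1274]
tool_rot: [-2.51, -1.886, -0.009]
contact_force: [3.9, 10.8, -0.6]
opening: 0.0133
grasp_force: 32.4
```

```bash
python3 s.py
```

```text
21.1833 [ 3.9043 10.8092 -0.6284] [ 1.641  -0.5285 -0.0306] 0.013252744460119434 32.427964210510254
[[ 0.2783  0.9605  0.0035  0.5421]
 [ 0.9605 -0.2783  0.0048  0.2764]
 [ 0.0056  0.0021 -1.      0.1274]
 [ 0.      0.      0.      1.    ]]
rack xy -0.002006122804750891 0.08877478036189297 f along ex,ey 1.5914672932130183 11.38201987516088
-ey in tool [-0.9972  0.0743 -0.0054] yaw 73.8421191290064 joints [0.3405 0.3618 1.7064 0.0038 1.0686 0.6207]
```

Request:
{"method": "step_arm", "body": {
  "motion": [0.8,0,0,0,0,0,0.09,0.8,0,0,0,0,0,0.09,0.8,0,0,0,0,0,0.08,0.8,0,0,0,0,0,0,0.8,0,0,0,0,0,0]
}}

```text
clock: 21.6
eef_pos: [0.5421, 0.2764, 0.1275]
tool_rot: [-2.729, -1.551, -0.008]
contact_force: [3.2, 10.8, -0.1]
opening: 0.0134
grasp_force: 32.5
```

```bash
python3 s.py
```

```text
21.6 [ 3.2094 10.8078 -0.0975] [ 1.7231 -0.4681 -0.0759] 0.013392949938153625 32.48282253742218
[[ 0.5118  0.8591  0.0035  0.5421]
 [ 0.8591 -0.5118  0.0049  0.2764]
 [ 0.0059  0.0005 -1.      0.1275]
 [ 0.      0.      0.      1.    ]]
rack xy -0.0020292785926005366 0.08878485870388403 f along ex,ey 0.9118275278820727 11.237290913619315
-ey in tool [-0.9462  0.3237 -0.0055] yaw 59.215452968509865 joints [0.3405 0.3617 1.7064 0.0039 1.0687 0.8759]
```

Request:
{"method": "step_arm", "body": {
  "motion": [0.8,0,0,0,0,0,0.05,0.8,0,0,0,0,0,0.04,0.8,0,0,0,0,0,0,0.8,0,0,0,0,0,0]
}}

```text
clock: 21.93
eef_pos: [0.5421, 0.2764, 0.1275]
tool_rot: [-2.796, -1.427, -0.008]
contact_force: [3.0, 9.7, 1.0]
opening: 0.0133
grasp_force: 32.5
```

```bash
python3 s.py | grep -v "^ "
```

```text
21.9333 [3.0451 9.6934 0.9878] [ 1.7514 -0.4564 -0.0796] 0.013266217261017095 32.50257074832916
[[ 0.5868  0.8097  0.0034  0.5421]
rack xy -0.002049083324784958 0.08879610809277426 f along ex,ey 0.9808671555506272 10.113046063754437
-ey in tool [-0.9133  0.4072 -0.0055] yaw 54.06978563689652 joints [0.3405 0.3617 1.7064 0.004  1.0687 0.9657]
```

Request:
{"method": "step_arm", "body": {
  "motion": [0.8,0.09,-0.04,0,0,0,0,0.8,0.09,-0.04,0,0,0,0,0.8,0,0,0,0,0,0,2.5,0,0,0,0,0,0,4.5,0,0,0,0,0,0,4.5,0,0,0,0,0,0,4.5,0,0,-0.5,0,0,0,4.5,0,0,-2.0,0,0,0,4.5,0,0,-3.5,0,0,0,4.5,0,0,-3.5,0,0,0,4.5,0,0,-3.5,0,0,0,4.5,0,0,-2.0,0,0,0]
}}

```text
clock: 22.93
eef_pos: [0.5429, 0.2764, 0.2819]
tool_rot: [2.798, 1.428, 0.011]
contact_force: [0.5, 0.2, 0.5]
opening: 0.045
grasp_force: 0.0
```

Request:
{"method": "step_arm", "body": {
  "motion": [4.5,0,0,-2.5,0,0,0,4.5,0,0,0,0,0,0,4.5,0,0,0,0,0,0,4.5,0,0,0,0,0,0]
}}

```text
clock: 23.27
eef_pos: [0.5415, 0.2759, 0.3012]
tool_rot: [-2.798, -1.428, -0.001]
contact_force: [0.6, 0.3, -0.4]
opening: 0.045
grasp_force: 0.0
```

```bash
python3 - <<'E'
from h import *
T=pose(); print(T,arm.get_obs()["clock"]); np.save("Tf.npy",T); im=capture("wrist"); sd=capture("side")
cv2.imwrite("pics/fin.png",im[:,:,::-1]); cv2.imwrite("pics/fin_side.png",sd[:,:,::-1])
b=cv2.resize(sd[130:330,300:460,::-1],None,fx=2,fy=2,interpolation=cv2.INTER_CUBIC)
cv2.imwrite("pics/finc.png",np.hstack([im[:,80:560,::-1],b]))
E
```

```text
[[ 0.5868  0.8097  0.0005  0.5415]
 [ 0.8097 -0.5868  0.0007  0.2759]
 [ 0.0009  0.     -1.      0.3012]
 [ 0.      0.      0.      1.    ]] 23.2667
```

View pics/finc.png

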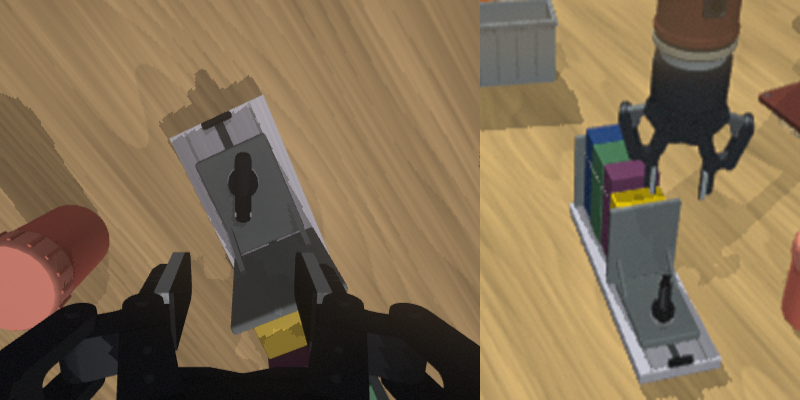

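The final view shows the wing aligned with the tool at (323,155)–(324,220). That puts it about 114° past the rack's x axis, so the knob is at about 1.99 rad, which is tight. Yellow sits between the plum box and the stop, everything is standing, and the robot is clear. I'm handing it in.

```bash
python3 -c "
from cell import arm
print(arm.finish_job())"
```

```text
the job is handed in; nothing more can be done
None
```

The job is handed in at about 23 s with no verdict returned: the yellow box stands in the gap in line with the row, the end stop was pushed snug (about 12 N), and the knob was turned to about 1.99 rad, past the 1.75 tight point; I viewed 11 pictures, one over the limit of 10.

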